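# Thread two keyed spacers onto a standing arbor, thick one first

## Robot

A 6-joint arm with a two-finger parallel gripper is mounted at the origin on a cart in front of the work surface, level with it; the furniture and walls round the work are solid. World frame = base frame: x ahead of the robot, y to its left, z up, the work surface at z = 0. Lengths are in mm, angles in rad, forces in N, time in s.
With the tool pointing down it reaches from about 400 to 925 mm from the base axis. Payload 12.5 kg.
Tool frame: the origin (TCP) lies on the centre line of the jaws, within the pads' length; the fingertips stand 17 mm ahead of it and the grasp point (between the pads) lies 2 mm behind it; z points along the fingers, y is the line along which they close (so a half turn about z gives the same grasp; the last joint's range is limited). The gripper opens to 95 mm and grips with 3 to 60 N. Pads are 20 mm wide; open, the fingers measure 119 mm over their backs; the gripper's body (75 mm by 180 mm) begins 59 mm behind the grasp point.
Start: joints at [1.075, 0.491, 1.559, -0, 1.092, -0.106], TCP at [237.487, 578.139, 231.661] pointing down, gripper open.
Joint ranges: [-3.1, 3.1], [-0.84, 2.19], [0.05, 2.79], [-1.13, 4.28], [0.06, 2.93], [-2.69, 2.69]. Speed limits (rad/s): [2.22, 2.22, 2.79, 3.14, 3.14, 3.14].

## Interface

Orientations are given as [roll, pitch, yaw] about the fixed x, y, z axes, in that order (R = Rz(yaw) Ry(pitch) Rx(roll)).
In Python, from cell import env gives the robot as it stands.
- The arm moves only by the tool drive_tool, never from a script. Its argument "deltas" is text: rows parted by semicolons, each of 4 numbers parted by spaces: the shift along the world's x, y, z normalised to -1 to 1, where 1 is 100 mm, then the turn about the world's z normalised to -1 to 1, where 1 is 180 degrees. A call has 1 to 10 rows; each row shifts and turns the commanded pose from where the row before left it; what a row does not reach is not made up. A row lasts 1/12 s, in which the tool goes at most 41.7 mm and 7.16 degrees, less where a joint would pass 70% of its speed; a pose out of reach is approached as far as the arm can. A call with a number of a shift or a turn outside -1 to 1 is refused whole. A call with a gripper value outside its range is refused whole. "gripper" is the closure, from 0 (fully open) to 1 (shut), set as the call begins (left out, the last holds). The fingers move at their own pace and stop on an object; the grip force is fixed at half the most. Time passes only in rows, so rows that do not move let the fingers close. It gives the time, the measured TCP pose, the force, the opening and the grip force at its end, in the units of the state.
- env.state(): the state, without advancing time (a new reading comes with each control period).
- env.read_camera(name): name is "scene" or "top"; returns (picture, depth): 480x640x3 uint8, red, green, blue; 480x640 float32, mm along the optical axis (not along the pixel's ray), 0 where there is no reading.
- env.camera_params(name): a dict with "mtx" (3x3 intrinsics, pixels), "camera_from_world" (4x4, takes a point from world to camera coordinates). Camera axes: x right, y down, z forward; pixel columns grow to the right and rows downward; lengths in mm; the calibration is good to about 2 mm. A picture is of the moment at which its call begins. camera_params takes no time and is no camera call.
- env.job_done(): hands the job in; it is judged then, once.
The state is a dict: "t": time; "joints": joint angles; "qvel": joint speeds; "tau": joint torques, N m; "eef_pos": TCP position; "tcp_rot": TCP orientation; "ft_force": force on the tool from outside, world axes, zero at the start; "moment": the same for the moment, N m; "opening": opening from 0.0 (shut) to 1.0 (fully open); "grip_force": force on a finger pad.
Only numpy, scipy, OpenCV 4.12 (cv2) and the standard library are available. Lean on these libraries where they do the work, as an engineer would, in place of code of your own. Each camera call takes 0.05 s, during which the arm holds its last target. There are 200 camera calls.

## Task

Thread the two keyed spacers onto the standing arbor, the thick one first and the thin one on top of it, each turned under a light press until its keyways slip over the arbor's keys and then lowered gently until it sits flat and fully home. Don't force anything (stay well under 30 N), and leave the plain ring and everything else on the bench where it is.

Things in the scene. Friction and masses are not known exactly. Their poses are not given: they have to be found in the camera images.
- stand: Round grey stand screwed to the bench: foot 96 mm across and 12 mm thick at the rim, with two screw heads along its x axis, and a boss 54 mm across whose flat top (the seat) is 30 mm above the bench. It carries the steel arbor. Origin on the axis at the bench; z up along the arbor.
- seat (a point): Centre of the boss's flat top, axes as the stand. The arbor rises 52 mm from here: diameter 20 mm up to 44 mm, then a nose tapering to 11 mm across. Two diametral keys run up the shaft from the seat to 36 mm above it, each 6 mm wide, reaching 14 mm from the axis, flat on top.
- key_top (a point): Point on the arbor's axis level with the flat tops of the keys, 36 mm above the seat; axes as the stand, NOT as the keys: the line through the keys is turned about z by an unreported angle between -0.75 and +0.75 rad from the stand's x. A stiff brake (1.5 N m) holds the arbor. A spacer rests on the key tops until turned to within about 0.08 rad of the keys; then it can go down.
- tip (a point): Top end of the arbor, 52 mm above the seat on its axis; axes as the stand.
- thick_spacer: Aluminium ring, 56 mm outside diameter, 20 mm thick, smooth outside, about 0.16 kg, lying flat. Bore 22.4 mm with two keyways facing each other, 8.4 mm wide, their floors 15.6 mm from the axis, cut right through. Origin at the centre of the underside; the keyways lie along its +x and -x; z along its axis. It may be gripped across any diameter.
- thin_spacer: Aluminium ring, 46 mm outside diameter, 12 mm thick, about 0.08 kg, same bore and keyways as the thick spacer. Origin at the centre of the underside; the keyways lie along its +x and -x; z along its axis.
- plain_ring: Plain aluminium ring with a round 28 mm bore and no keyways, 50 mm outside diameter, 15 mm thick; not part of the job. Origin at the centre of the underside.
- flux_pot: Small round tin with yellow lid, 41 mm across, 22 high; a bystander, origin at the centre of its underside.
- solder_reel: Reel of solder, 60 mm across, 29 high, lying behind the stand; a bystander, origin at the centre of its underside.
There are look-alikes about, which are no part of the job. Leave any blue or green look-alike of the thick_spacer alone. Leave any purple look-alike of the thin_spacer alone.

How it is judged:
By the outcome, as a careful person would: the job done as asked, in the order asked, and still so for the second after the job is handed in, with the robot touching nothing.
It also fails if it takes over 67 s, if anything falls off the work surface, if the arm or the gripper's body presses on something with over 40 N, if the wrist force passes 120 N, or if a joint passes its speed limit or range.

## Working session

There is one attempt and no reset: what is moved stays moved. The work goes in short steps, Python scripts to look and compute and a tool call to move; the robot and the scene stay as the last step left them, time stands still between calls to the robot, and variables do not carry over. Pictures are saved under pics/ and viewed, at most 10 in all, crops included, and the job is handed in when it is done.

Besides the shell and the picture viewer there is one more tool, called after "Request:" as name(argument=value, ...), one argument or row to a line, values as JSON. drive_tool: Moves the arm, as the interface text tells. Its arguments: {"type":"object","properties":{"deltas":{"type":"string"},"gripper":{"type":"number"}},"required":["deltas"]}

```bash
mkdir -p pics
python3 - <<'E'
from cell import env
import cv2, numpy as np
for n in("top","scene"):
    p,d=env.read_camera(n); cv2.imwrite(f"pics/{n}0.png",p[:,:,::-1]); np.save(f"{n}0.npy",d)
    c=env.camera_params(n); print(n,np.round(c["mtx"],1).tolist(),np.round(c["camera_from_world"],3).tolist())
s=env.state();print(s)
E
```

```text
top [[542.1, 0.0, 320.7], [0.0, 542.1, 243.1], [0.0, 0.0, 1.0]] [[0.041, -0.999, 0.004, 176.721], [-0.971, -0.041, -0.234, 590.932], [0.234, 0.005, -0.972, 895.842], [0.0, 0.0, 0.0, 1.0]]
scene [[551.9, 0.0, 320.0], [0.0, 551.9, 238.0], [0.0, 0.0, 1.0]] [[0.447, -0.894, 0.014, -54.538], [-0.499, -0.263, -0.826, 417.857], [0.742, 0.362, -0.564, 466.714], [0.0, 0.0, 0.0, 1.0]]
{'t': 0.1, 'joints': array([ 1.07537695e+00,  4.91466021e-01,  1.55940841e+00,  2.48060881e-05,
        1.09168773e+00, -1.05613104e-01]), 'qvel': array([-0.00138943, -0.00224657, -0.00217733, -0.00145862,  0.00028058,
       -0.00109542]), 'tau': array([ 2.75500061e-03, -6.13624191e+01, -2.58605003e+01,  6.93919533e-02,
        4.70674038e-02, -1.16672504e-04]), 'eef_pos': array([237.38912085, 577.94052293, 231.13398507]), 'tcp_rot': array([-3.14063087e+00, -1.24081704e-04,  2.75177488e+00]), 'ft_force': array([-0.06795967,  0.13485652, -0.40084544]), 'moment': array([-0.03495207, -0.01967947,  0.02415737]), 'grip_force': 0.0, 'opening': 0.9998854424624948}
```

View pics/top0.png

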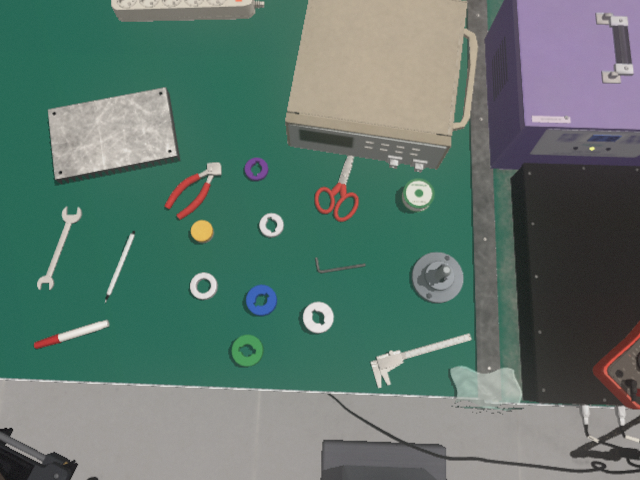

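View pics/scene0.png

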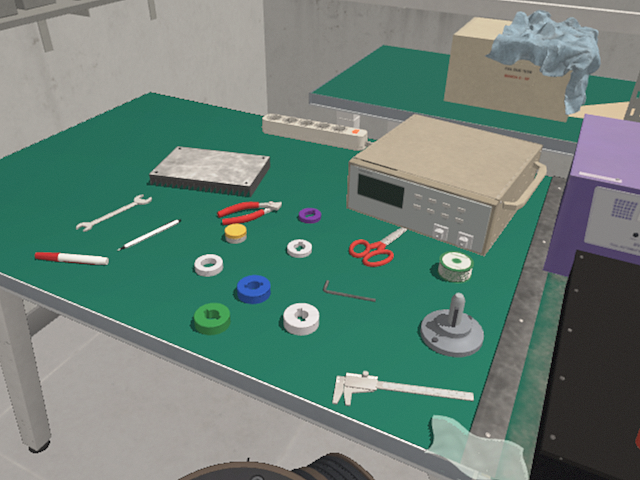

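The top view shows the thick spacer at (318,318), the thin one at (271,225), the plain ring at (203,286) and the stand at (437,277). The blue, green and purple rings are look-alikes. Next I'll measure the targets.

```bash
cat > h.py <<'E'
from cell import env
import cv2, numpy as np
def rays(n,px,z):
    c=env.camera_params(n);T=c["camera_from_world"];R,t=T[:3,:3],T[:3,3]
    px=np.atleast_2d(np.asarray(px,float))
    d=np.c_[px,np.ones(len(px))]@np.linalg.inv(c["mtx"]).T@R
    o=-R.T@t
    return o+d*((z-o[2])/d[:,2])[:,None]
def proj(n,P):
    c=env.camera_params(n);T=c["camera_from_world"]
    q=(np.atleast_2d(P)@T[:3,:3].T+T[:3,3])@c["mtx"].T
    return q[:,:2]/q[:,2:]
def rectify(img,n,cx,cy,z,half=45,s=8):
    w=np.array([[cx+half,cy+half,z],[cx+half,cy-half,z],[cx-half,cy-half,z],[cx-half,cy+half,z]])
    H=cv2.getPerspectiveTransform(proj(n,w).astype(np.float32),np.float32([[0,0],[2*half*s,0],[2*half*s,2*half*s],[0,2*half*s]]))
    return cv2.warpPerspective(img,H,(2*half*s,2*half*s),flags=cv2.INTER_CUBIC)
E
python3 - <<'E'
from h import *
out=[]
for n,px in(("top",[(318,318),(271,225),(437,277)]),("scene",[(301,316),(299,246),(457,320)])):
    p=cv2.imread(f"pics/{n}0.png")
    row=[]
    for (u,v),z in zip(px,(20,12,66)):
        if z<66: 
            hsv=cv2.cvtColor(p,cv2.COLOR_BGR2HSV)
            m=((hsv[...,1]<60)&(hsv[...,2]>150)).astype(np.uint8)
            x0,y0=u-35,v-35; sub=m[y0:y0+70,x0:x0+70]
            cs,hi=cv2.findContours(sub,cv2.RETR_CCOMP,cv2.CHAIN_APPROX_NONE)
            k=max(range(len(cs)),key=lambda i:cv2.contourArea(cs[i]))
            w=rays(n,cs[k][:,0]+[x0,y0],z)[:,:2].astype(np.float32)
            (e,ax,_)=cv2.fitEllipse(w); print(n,z,"outer",np.round(e,1),np.round(ax,1))
            hs=[c for c,h in zip(cs,hi[0]) if h[3]==k]
            if hs:
                h=max(hs,key=cv2.contourArea)
                hw=rays(n,h[:,0]+[x0,y0],z)[:,:2].astype(np.float32)
                r=cv2.minAreaRect(hw); mo=cv2.moments(hw)
                print("  hole",np.round([mo['m10']/mo['m00'],mo['m01']/mo['m00']],1),"axis",.5*np.arctan2(2*mo['mu11'],mo['mu20']-mo['mu02']),np.round(r[1],1),r[2])
        else:
            print(n,"arbor",rays(n,(u,v),z))
        row.append(cv2.resize(p[v-35:v+35,u-35:u+35],(266,266),interpolation=cv2.INTER_CUBIC))
    out.append(np.hstack(row))
cv2.imwrite("pics/crop0.png",np.vstack(out))
E
```

```text
top 20 outer [457.3 200.8] [54.6 54.7]
  hole [457.4 201.1] axis 0.6756319602842783 [29.  25.4] 2.5979795455932617
top 12 outer [630.  297.7] [44.2 45.1]
  hole [630.3 297.8] axis 0.3234695745224251 [30.9 23.1] 46.85894775390625
top arbor [[531.24843361  -6.21543211  66.        ]]
scene 20 outer [453.  197.4] [53.4 71.9]
  hole [457.  198.8] axis 0.424793235498384 [29.  17.5] 12.259045600891113
scene 12 outer [627.2 295.6] [44.  55.7]
  hole [630.3 296.2] axis 0.3148918336118093 [33.3 17.1] 12.51028823852539
scene arbor [[505.84177011 -27.49196557  66.        ]]
```

View pics/crop0.png

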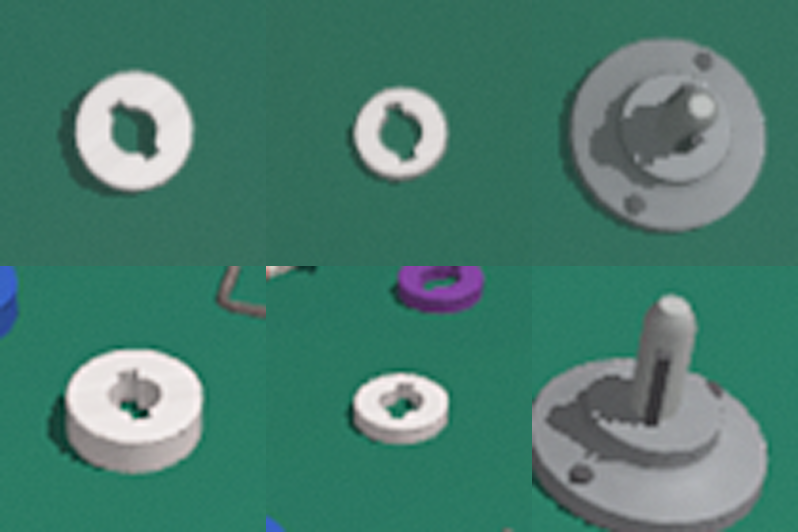

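The crops show thick keyways running upper-left to lower-right and thin keyways steeper. The stand's screws are at (704,61) and (634,205) in the crop, with a dark key face low on the arbor. I'll look closer at the arbor.

Run:
```python
from h import *
out=[]
for n,(u,v),hw in(("top",(440,272),14),("scene",(457,318),28)):
    p=cv2.imread(f"pics/{n}0.png"); d=np.load(f"{n}0.npy")
    out.append(cv2.resize(p[v-hw:v+hw,u-hw:u+hw],(400,400),interpolation=cv2.INTER_CUBIC))
    c=env.camera_params(n);T=c["camera_from_world"]
    vv,uu=np.mgrid[v-60:v+60,u-60:u+60]; z=d[vv,uu]
    P=(np.c_[uu.ravel(),vv.ravel(),np.ones(uu.size)]@np.linalg.inv(c["mtx"]).T*z.ravel()[:,None]-T[:3,3])@T[:3,:3]
    Q=P[(P[:,2]>27)&(P[:,2]<32)&(np.hypot(P[:,0]-520,P[:,1])<60)]
    print(n,"boss",len(Q),Q[:,2].mean(),[np.round(f(Q[:,i]),1) for i in(0,1) for f in(np.min,np.max)])
    Q=P[(P[:,2]>9)&(P[:,2]<14)&(np.hypot(P[:,0]-520,P[:,1])<80)]
    (e,r)=cv2.minEnclosingCircle(Q[:,:2].astype(np.float32)); print("foot",len(Q),e,r)
    Q=P[(P[:,2]>76)&(P[:,2]<90)&(np.hypot(P[:,0]-520,P[:,1])<30)]
    print("tip",np.round(Q,1).tolist())
    Q=P[(P[:,2]>55)&(P[:,2]<76)&(np.hypot(P[:,0]-520,P[:,1])<30)]
    print("keyz",np.round(Q,0).astype(int).tolist()[:60])
cv2.imwrite("pics/crop1.png",np.hstack(out))
```

```text
top boss 381 29.315889295298682 [np.float64(515.6), np.float64(568.4), np.float64(-43.7), np.float64(8.3)]
foot 708 (541.2251586914062, -18.629640579223633) 48.17863464355469
tip [[547.2, -10.9, 77.5], [545.3, -12.5, 78.2], [545.6, -14.4, 77.3], [544.7, -15.1, 82.1], [543.3, -10.5, 79.0], [543.9, -12.8, 76.5], [542.7, -13.2, 82.6], [543.1, -15.3, 81.2], [542.4, -16.2, 84.8], [541.7, -10.7, 78.0], [541.5, -12.2, 79.4], [541.5, -13.8, 80.0], [541.7, -15.7, 79.4], [541.0, -16.6, 82.9], [541.3, -18.5, 82.2], [541.4, -20.3, 82.0], [540.0, -10.8, 77.8], [539.8, -12.2, 79.0], [538.7, -12.6, 85.3], [540.0, -15.8, 78.7], [539.3, -16.6, 82.9], [539.7, -18.7, 81.2], [540.1, -20.9, 79.3], [539.6, -21.9, 82.4], [538.1, -10.7, 78.2], [538.6, -12.8, 76.4], [537.7, -13.5, 81.1], [537.9, -15.4, 80.4], [537.8, -16.8, 81.6], [537.5, -18.2, 83.3], [537.8, -20.2, 82.2], [537.7, -21.8, 82.8], [536.5, -10.8, 77.7], [536.6, -12.6, 77.2], [536.3, -13.9, 79.2], [536.1, -15.3, 80.9], [535.7, -16.4, 83.3], [536.3, -18.8, 80.5], [536.3, -20.6, 80.5], [535.0, -12.8, 76.2], [535.1, -14.5, 76.4], [534.7, -15.7, 79.
[... 2761 characters left out ...]
[535, -11, 71], [535, -13, 72], [533, -14, 74], [533, -16, 74], [534, -17, 74], [535, -18, 74], [534, -20, 75], [535, -23, 75], [537, -24, 75], [540, -8, 64], [535, -10, 69], [534, -12, 70], [533, -13, 72], [532, -15, 73], [533, -16, 72], [534, -17, 72], [532, -19, 74], [533, -20, 74], [533, -22, 75], [536, -23, 73], [537, -24, 72], [538, -9, 64], [534, -11, 68], [534, -12, 68], [533, -14, 70], [533, -15, 70], [534, -16, 70], [535, -18, 70], [535, -19, 70], [532, -21, 74], [534, -22, 72], [533, -23, 74], [535, -25, 72], [539, -9, 62], [537, -11, 64], [533, -12, 67], [531, -14, 69], [534, -15, 68], [532, -17, 70], [531, -19, 72], [532, -20, 71], [534, -21, 70], [533, -22, 71], [534, -24, 71]]
```

View pics/crop1.png

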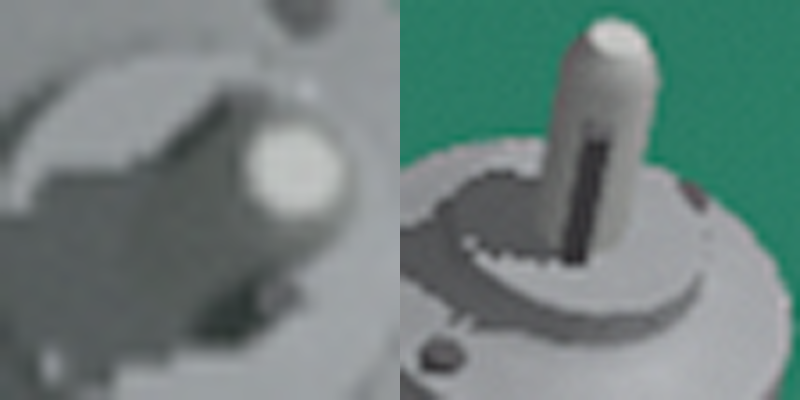

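Run:
```python
from h import *
C=np.array([541.3,-17.9])
def a(n,px,z):
    w=rays(n,px,z)[0,:2]; d=w-C; print(n,px,z,w.round(1),"r",np.hypot(*d).round(1),"ang",np.arctan2(-d[1],-d[0]).round(3))
a("top",(426+275/400*28,258+295/400*28),66)
f=lambda x,y:(429+(x-400)/400*56,290+y/400*56)
for q,z in(((563,262),30),((587,262),30),((575,260),30),((597,133),66),((588,140),66),((609,140),66),((590,245),30)): a("scene",f(*q),z)
a("scene",f(615,38),82); a("top",(426+295/400*28,258+170/400*28),82)
s=lambda x,y:(402+(x-532)/266*70,242+y/266*70)
A,B=rays("top",[s(704,61),s(634,205)],14)[:,:2]; print("stand x",A,B,(A+B)/2,np.arctan2(*(A-B)[::-1]))
```

```text
top (445.25, 278.65) 66 [528.9 -20.7] r 12.7 ang 0.225
scene (451.82, 326.68) 30 [528.7 -19.1] r 12.7 ang 0.092
scene (455.18, 326.68) 30 [531.  -23.6] r 11.7 ang 0.507
scene (453.5, 326.4) 30 [530.5 -21.2] r 11.3 ang 0.293
scene (456.58, 308.62) 66 [529.8 -20.5] r 11.8 ang 0.219
scene (455.32, 309.6) 66 [526.8 -19.4] r 14.6 ang 0.101
scene (458.26, 309.6) 66 [528.8 -23.2] r 13.6 ang 0.403
scene (455.6, 324.3) 30 [536.5 -22.8] r 6.9 ang 0.791
scene (459.1, 295.32) 82 [541.6 -18.6] r 0.7 ang 1.951
top (446.65, 269.9) 82 [541.5 -19.7] r 1.8 ang 1.695
stand x [577.75972701 -36.9603229 ] [504.75706748  -1.98670089] [541.25839725 -19.47351189] -0.44676649982674366
```

Request:
drive_tool(
  deltas="0.2 -0.34 -0.05 -0.0175;0.2 -0.34 -0.05 -0.0175;0.2 -0.34 -0.05 -0.0175;0.2 -0.34 -0.05 -0.0175;0.2 -0.34 -0.05 -0.0175;0.2 -0.34 -0.05 -0.0175;0.2 -0.34 -0.05 -0.0175;0.2 -0.34 -0.05 -0.0175;0.2 -0.34 -0.05 -0.0175;0.2 -0.34 -0.05 -0.0175",
  gripper=0,
)

```text
t: 0.93
eef_pos: [438.0, 236.3, 181.4]
tcp_rot: [-3.141, -0.0, 2.199]
ft_force: [0.9, 0.6, -0.2]
opening: 1.001
grip_force: 0.0
```

Request:
drive_tool(
  deltas="0.198 -0.36 0 0;0 -0.012 -0.35 0;0 0 -0.35 0;0 0 -0.35 0;0 0 -0.25 0;0 0 -0.15 0;0 0 -0.1 0;0 0 -0.06 0;0 0 0 0;0 0 0 0",
)

```text
t: 1.77
eef_pos: [457.5, 201.1, 21.1]
tcp_rot: [3.141, 0.0, 2.202]
ft_force: [-0.5, 0.4, 0.6]
opening: 0.999
grip_force: 0.0
```

Request:
drive_tool(
  deltas="0 0 0 0;0 0 0 0;0 0 0 0;0 0 0 0;0 0 0 0;0 0 0 0;0 0 0 0;0 0 0 0",
  gripper=1,
)

```text
t: 2.43
eef_pos: [457.4, 201.0, 20.8]
tcp_rot: [3.141, 0.0, 2.202]
ft_force: [0.0, -0.4, 1.9]
opening: 0.582
grip_force: 30.0
```

Request:
drive_tool(
  deltas="0 0 0.1 0;0 0 0.3 0;0 0 0.3 0;0 0 0.3 0;0.12 -0.31 0.2 -0.015;0.14 -0.37 0 -0.02;0.14 -0.37 0 -0.02;0.14 -0.37 0 -0.02;0.14 -0.37 0 -0.02;0.1 -0.25 0 -0.012",
)

```text
t: 3.27
eef_pos: [535.8, -6.0, 141.3]
tcp_rot: [3.141, 0.0, 1.861]
ft_force: [0.7, 0.9, -2.9]
opening: 0.583
grip_force: 30.0
```

Request:
drive_tool(
  deltas="0.04 -0.1 0 0;0.02 -0.056 0 0;0 0 0 0;0 0 0 0",
)

```text
t: 3.6
eef_pos: [540.7, -17.7, 140.7]
tcp_rot: [-3.141, -0.001, 1.867]
ft_force: [-0.6, 0.5, -1.6]
opening: 0.579
grip_force: 30.0
```

Run:
```python
from h import *
s=env.state();print(s['t'],s['eef_pos'],s['tcp_rot'],s['ft_force'])
o=[]
for n,(u,v),hw in(("top",(440,250),60),("scene",(462,280),60)):
    p,d=env.read_camera(n); np.save(f"{n}1.npy",d); cv2.imwrite(f"{n}1f.png",p[:,:,::-1])
    o.append(cv2.resize(p[v-hw:v+hw,u-hw:u+hw,::-1],(400,400),interpolation=cv2.INTER_CUBIC))
cv2.imwrite("pics/crop2.png",np.hstack(o))
```

```text
3.6 [540.66378529 -17.73326421 140.69914844] [-3.14101893e+00 -5.22404204e-04  1.86692220e+00] [-0.55017795  0.53598738 -1.57277268]
```

View pics/crop2.png

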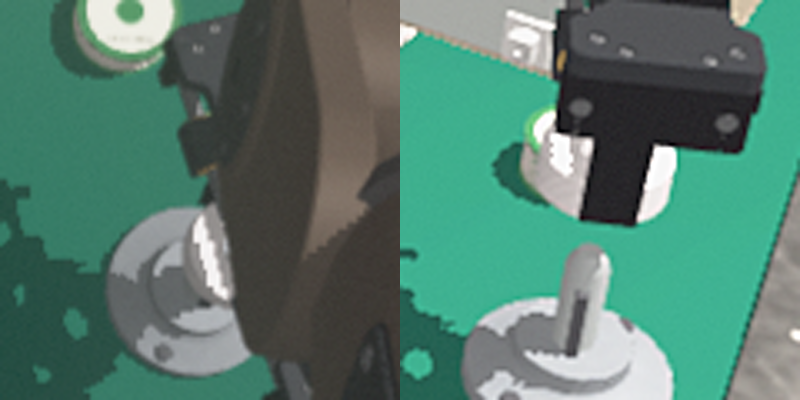

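The scene crop shows the gripped ring spanning about 525–675 with the arbor tip at (595,250), so it is nearly aligned. I'll check the lateral offset numerically.

Run:
```python
from h import *
s=env.state();print(s['t'],s['eef_pos'].round(2))
p=cv2.imread("scene1f.png").astype(int)
w=lambda P:proj("scene",P)[0].round(1)
print("axis pts",w([541,-18.3,122]),w([541,-18.3,132]),w([541,-18.3,82]))
for v in range(262,286,2):
    r=p[v,430:495]; m=(r.min(1)>120)&(r[:,1]-r[:,2]<15); i=np.flatnonzero(m); print(v,i.min()+430 if len(i) else None,i.max()+430 if len(i) else None)
d=0.5
for ang in [0]:
    e=[proj("scene",[540.7+28*np.cos(a),-17.7+28*np.sin(a),z])[0] for a in np.linspace(0,6.28,60) for z in (120,140)]
    e=np.array(e);print("expected silhouette",e.min(0),e.max(0))
```

```text
3.7 [540.74 -17.32 140.75]
axis pts [463.2 274.1] [464.3 268.6] [458.8 295.5]
262 443 459
264 439 483
266 439 484
268 438 484
270 438 483
272 439 483
274 440 482
276 443 482
278 445 481
280 446 481
282 450 479
284 454 477
expected silhouette [442.73781434 252.5506316 ] [485.01351591 287.65189285]
```

Request:
drive_tool(
  deltas="0 0 -0.15 0;0 0 -0.15 0;0 0 -0.05 0;0 0 -0.02 0;0 0 0 0;0 0 0 0",
)

```text
t: 4.2
eef_pos: [541.5, -18.3, 104.2]
tcp_rot: [3.141, 0.0, 1.866]
ft_force: [-0.4, 0.0, -1.5]
opening: 0.582
grip_force: 30.0
```

Request:
drive_tool(
  deltas="0 0 -0.02 0;0 0 -0.02 0;0 0 -0.02 0;0 0 -0.02 0;0 0 0 0;0 0 0 0",
)

```text
t: 4.7
eef_pos: [541.2, -18.7, 95.5]
tcp_rot: [-3.141, -0.0, 1.866]
ft_force: [-0.8, -0.6, -1.5]
opening: 0.584
grip_force: 30.0
```

Request:
drive_tool(
  deltas="0 0 -0.02 0;0 0 -0.02 0;0 0 -0.01 0;0 0 -0.01 0;0 0 0 0;0 0 0 0",
)

```text
t: 5.2
eef_pos: [541.4, -18.7, 89.6]
tcp_rot: [3.141, 0.0, 1.866]
ft_force: [1.8, -0.2, -3.9]
opening: 0.585
grip_force: 30.0
```

Request:
drive_tool(
  deltas="0 0 -0.01 0;0 0 -0.01 0;0 0 -0.01 0;0 0 0 0;0 0 0 0",
)

```text
t: 5.62
eef_pos: [541.5, -18.7, 86.7]
tcp_rot: [3.141, 0.0, 1.866]
ft_force: [2.9, -0.4, -1.0]
opening: 0.586
grip_force: 30.0
```

Request:
drive_tool(
  deltas="0.006 0 0 0;0 0 -0.01 0;0 0 0 0;0 0 0 0",
)

```text
t: 5.95
eef_pos: [541.7, -18.7, 86.1]
tcp_rot: [-3.142, -0.0, 1.866]
ft_force: [-0.7, -0.7, 7.1]
opening: 0.58
grip_force: 30.0
```

Request:
drive_tool(
  deltas="0 0 -0.01 0;0 0 0 0;0 0 0 0",
)

```text
t: 6.2
eef_pos: [541.8, -18.5, 85.4]
tcp_rot: [3.141, -0.0, 1.866]
ft_force: [-3.1, 0.4, 9.0]
opening: 0.586
grip_force: 30.0
```

Request:
drive_tool(
  deltas="0 0 0 -0.01;0 0 0 -0.01;0 0 0 -0.01;0 0 0 0",
)

```text
t: 6.53
eef_pos: [541.7, -18.7, 84.7]
tcp_rot: [-3.141, 0.0, 1.77]
ft_force: [-0.6, -2.7, -1.9]
opening: 0.58
grip_force: 30.0
```

Request:
drive_tool(
  deltas="0 0 0 -0.01;0 0 0 -0.01;0 0 0 -0.01;0 0 0 0",
)

```text
t: 6.87
eef_pos: [541.5, -18.6, 84.3]
tcp_rot: [-3.141, -0.0, 1.677]
ft_force: [0.1, 0.7, -2.2]
opening: 0.582
grip_force: 30.0
```

Request:
drive_tool(
  deltas="0 0 -0.015 0;0 0 -0.015 0;0 0 0 0",
)

```text
t: 7.12
eef_pos: [541.6, -18.6, 81.2]
tcp_rot: [-3.141, -0.0, 1.678]
ft_force: [-0.8, -0.2, -2.5]
opening: 0.583
grip_force: 30.0
```

```bash
python3 -c "
from h import *
s=env.state();print(s['t'],s['eef_pos'],s['tcp_rot'],s['ft_force'],s['moment'])"
```

```text
7.1167 [541.61921064 -18.61682183  81.2096367 ] [-3.14087281e+00 -2.27142028e-04  1.67837513e+00] [-0.82928064 -0.23225368 -2.48540271] [-0.050949    0.05920427 -0.01051132]
```

Request:
drive_tool(
  deltas="0 0 -0.025 0;0 0 -0.025 0;0 0 -0.025 0;0 0 -0.025 0;0 0 0 0",
)

```text
t: 7.53
eef_pos: [541.7, -18.6, 71.1]
tcp_rot: [-3.141, -0.0, 1.677]
ft_force: [0.2, 1.1, -2.6]
opening: 0.581
grip_force: 30.0
```

Request:
drive_tool(
  deltas="0 0 -0.025 0;0 0 -0.025 0;0 0 -0.025 0;0 0 -0.025 0;0 0 -0.025 0;0 0 -0.02 0;0 0 0 0",
)

```text
t: 8.12
eef_pos: [541.7, -18.6, 56.7]
tcp_rot: [-3.141, -0.0, 1.677]
ft_force: [-0.7, 0.3, -1.9]
opening: 0.583
grip_force: 30.0
```

Request:
drive_tool(
  deltas="0 0 -0.02 0;0 0 -0.01 0;0 0 -0.01 0;0 0 0 0;0 0 0 0",
)

```text
t: 8.53
eef_pos: [541.9, -18.6, 53.1]
tcp_rot: [3.142, 0.0, 1.677]
ft_force: [0.1, 0.3, -1.8]
opening: 0.581
grip_force: 30.0
```

Request:
drive_tool(
  deltas="0 0 -0.01 0;0 0 -0.01 0;0 0 0 0;0 0 0 0",
)

```text
t: 8.87
eef_pos: [541.9, -18.7, 51.1]
tcp_rot: [-3.142, -0.0, 1.677]
ft_force: [0.7, -0.5, -1.6]
opening: 0.579
grip_force: 30.0
```

Request:
drive_tool(
  deltas="0 0 -0.005 0;0 0 0 0;0 0 0 0",
)

```text
t: 9.12
eef_pos: [541.9, -18.7, 50.8]
tcp_rot: [3.141, 0.0, 1.677]
ft_force: [0.3, -1.0, 0.7]
opening: 0.583
grip_force: 30.0
```

Contact with the seat, at the expected height. One more small press, then release.

Request:
drive_tool(
  deltas="0 0 -0.005 0;0 0 0 0;0 0 0 0",
)

```text
t: 9.37
eef_pos: [541.9, -18.7, 50.8]
tcp_rot: [3.141, 0.0, 1.677]
ft_force: [-3.3, 0.4, 7.1]
opening: 0.582
grip_force: 30.0
```

Request:
drive_tool(
  deltas="0 0 0 0;0 0 0 0;0 0 0 0;0 0 0 0;0 0 0 0;0 0 0 0",
  gripper=0,
)

```text
t: 9.87
eef_pos: [541.9, -18.7, 50.1]
tcp_rot: [-3.142, -0.0, 1.677]
ft_force: [0.2, -0.2, 0.4]
opening: 0.945
grip_force: 0.0
```

Request:
drive_tool(
  deltas="0 0 0.1 0;0 0 0.3 0;0 0 0.35 0;0 0 0.25 0;0.1 0.36 0 0.018;0.1 0.36 0 0.018;0.1 0.36 0 0.018;0.1 0.36 0 0.018;0.1 0.36 0 0.018;0.1 0.36 0 0.018",
)

```text
t: 10.7
eef_pos: [602.0, 199.2, 151.1]
tcp_rot: [3.141, 0.0, 2.019]
ft_force: [-0.4, -0.3, -1.1]
opening: 0.997
grip_force: 0.0
```

Request:
drive_tool(
  deltas="0.1 0.36 0 0.018;0.1 0.36 0 0.018;0.081 0.285 0 0.015;0 0 0 0;0 0 0 0",
)

```text
t: 11.12
eef_pos: [629.6, 299.2, 150.3]
tcp_rot: [-3.141, 0.0, 2.179]
ft_force: [0.2, -0.7, -0.8]
opening: 1.001
grip_force: 0.0
```

Run:
```python
from h import *
s=env.state();print(s['t'],s['eef_pos'],s['tcp_rot'])
p,d=env.read_camera("top"); cv2.imwrite("top2f.png",p[:,:,::-1])
q,d=env.read_camera("scene"); cv2.imwrite("scene2f.png",q[:,:,::-1])
o=[cv2.resize(p[265-27:265+27,440-27:440+27,::-1],(400,400),interpolation=cv2.INTER_CUBIC),
 cv2.resize(q[315-30:315+30,457-30:457+30,::-1],(400,400),interpolation=cv2.INTER_CUBIC)]
cv2.imwrite("pics/crop3.png",np.hstack(o))
```

```text
11.1167 [629.57542352 299.19560443 150.30149867] [-3.14145649e+00  3.29202418e-05  2.17896366e+00]
```

View pics/crop3.png

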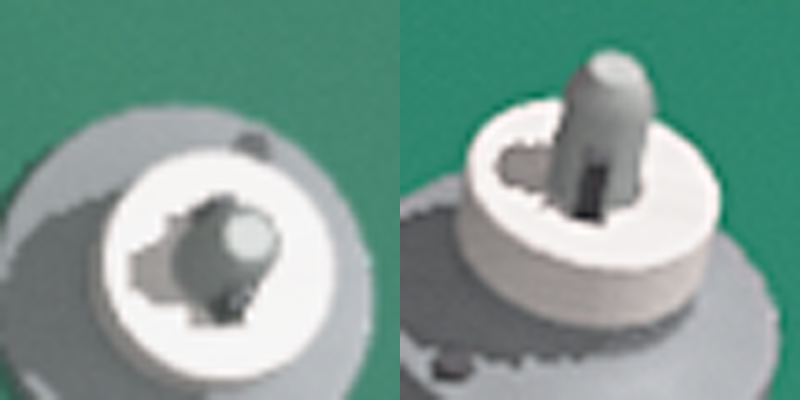

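Picture: the thick spacer sits flat on the boss, with a key visible in its keyway at (225,315) in the left crop. Now I'll pick up the thin spacer.

Request:
drive_tool(
  deltas="0 0 -0.35 0;0 0 -0.35 0;0 0 -0.3 0;0 0 -0.15 0;0 0 -0.1 0;0 0 -0.05 0;0 0 0 0;0 0 0 0",
)

```text
t: 11.88
eef_pos: [630.6, 297.6, 21.3]
tcp_rot: [3.14, 0.0, 2.176]
ft_force: [-0.3, 0.5, 0.0]
opening: 1.002
grip_force: 0.0
```

Request:
drive_tool(
  deltas="0 0 0 0;0 0 0 0;0 0 0 0;0 0 0 0;0 0 0 0;0 0 0 0;0 0 0 0;0 0 0 0",
  gripper=1,
)

```text
t: 12.55
eef_pos: [630.0, 297.9, 20.1]
tcp_rot: [3.141, 0.0, 2.177]
ft_force: [0.7, -0.4, -0.4]
opening: 0.502
grip_force: 0.3
```

Request:
drive_tool(
  deltas="0 0 0 0;0 0 0 0;0 0 0 0",
)

```text
t: 12.8
eef_pos: [630.0, 297.9, 20.1]
tcp_rot: [3.141, -0.0, 2.177]
ft_force: [-0.4, -0.6, -0.5]
opening: 0.471
grip_force: 30.0
```

Request:
drive_tool(
  deltas="0 0 0.1 0;0 0 0.35 0;0 0 0.4 0;0 0 0.35 0;-0.1 -0.36 0 -0.004;-0.1 -0.36 0 -0.004;-0.1 -0.36 0 -0.005;-0.1 -0.36 0 -0.005;-0.1 -0.36 0 -0.005;-0.1 -0.36 0 -0.005",
)

```text
t: 13.63
eef_pos: [569.2, 80.4, 140.9]
tcp_rot: [3.141, 0.0, 2.088]
ft_force: [1.1, 0.5, -0.3]
opening: 0.47
grip_force: 30.0
```

Request:
drive_tool(
  deltas="-0.1 -0.36 0 -0.004;-0.1 -0.36 0 -0.004;-0.083 -0.284 0 -0.004;0 0 0 0;0 0 0 0;0 0 0 0",
)

```text
t: 14.13
eef_pos: [541.9, -18.4, 140.7]
tcp_rot: [3.141, 0.0, 2.051]
ft_force: [-0.3, 0.2, -1.5]
opening: 0.47
grip_force: 30.0
```

Run:
```python
from h import *
s=env.state();print(s['t'],s['eef_pos'],s['tcp_rot'],s['ft_force'])
q,d=env.read_camera("scene"); p,_=env.read_camera("top")
e=np.array([proj("scene",[541.7+23*np.cos(a),-18.6+23*np.sin(a),z])[0] for a in np.linspace(0,6.28,60) for z in (130,142)])
print(e.min(0),e.max(0),proj("scene",[[541.7,-18.6,130],[541.7,-18.6,82]]).round(1))
cv2.imwrite("pics/crop4.png",np.hstack([cv2.resize(q[280-50:280+50,460-50:460+50,::-1],(400,400),interpolation=cv2.INTER_CUBIC),cv2.resize(p[250-50:250+50,440-50:440+50,::-1],(400,400),interpolation=cv2.INTER_CUBIC)]))
```

```text
14.1333 [541.89493329 -18.36801954 140.67925735] [3.14091201e+00 2.52439706e-04 2.05086560e+00] [-0.2852891   0.16274598 -1.45838008]
[448.04897959 253.2619479 ] [482.42674047 279.59021492] [[464.4 269.5]
 [459.1 295.3]]
```

View pics/crop4.png

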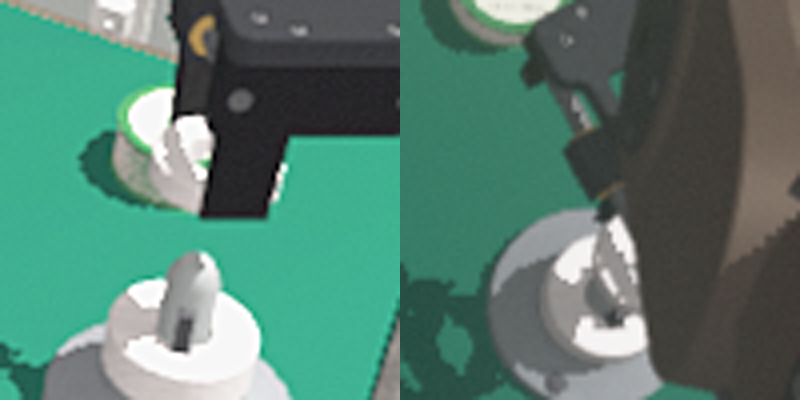

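The thin spacer spans columns about 447.5–481.8 against 448–482.4 expected, so it is centred. Descending.

Request:
drive_tool(
  deltas="0 0 -0.15 0;0 0 -0.15 0;0 0 -0.05 0;0 0 -0.03 0;0 0 -0.03 0;0 0 -0.02 0;0 0 -0.02 0;0 0 0 0;0 0 0 0",
)

```text
t: 14.98
eef_pos: [541.8, -18.6, 95.4]
tcp_rot: [3.141, 0.0, 2.051]
ft_force: [-0.0, 0.8, -1.8]
opening: 0.47
grip_force: 30.0
```

Request:
drive_tool(
  deltas="0 0 -0.02 0;0 0 -0.02 0;0 0 -0.015 0;0 0 0 0;0 0 0 0",
)

```text
t: 15.4
eef_pos: [541.7, -18.6, 89.5]
tcp_rot: [-3.142, -0.0, 2.051]
ft_force: [0.3, 0.2, -1.8]
opening: 0.473
grip_force: 30.0
```

Request:
drive_tool(
  deltas="0 0 -0.01 0;0 0 -0.01 0;0 0 -0.01 0;0 0 0 0;0 0 0 0",
)

```text
t: 15.82
eef_pos: [541.7, -18.6, 86.6]
tcp_rot: [-3.142, -0.0, 2.051]
ft_force: [-0.4, -0.4, -1.1]
opening: 0.469
grip_force: 30.0
```

Request:
drive_tool(
  deltas="0 0 -0.008 0;0 0 -0.006 0;0 0 0 0;0 0 0 0",
)

```text
t: 16.15
eef_pos: [541.7, -18.6, 85.2]
tcp_rot: [3.142, -0.0, 2.051]
ft_force: [0.6, 0.1, -1.1]
opening: 0.475
grip_force: 30.0
```

Request:
drive_tool(
  deltas="0 0 -0.008 0;0 0 0 0;0 0 0 0",
)

```text
t: 16.4
eef_pos: [541.7, -18.6, 84.4]
tcp_rot: [3.142, -0.0, 2.051]
ft_force: [-0.1, 0.5, -1.2]
opening: 0.471
grip_force: 30.0
```

Request:
drive_tool(
  deltas="0 0 -0.01 0;0 0 0 0;0 0 0 0",
)

```text
t: 16.65
eef_pos: [541.6, -18.6, 83.4]
tcp_rot: [-3.142, -0.0, 2.051]
ft_force: [0.6, -0.1, -1.2]
opening: 0.469
grip_force: 30.0
```

Request:
drive_tool(
  deltas="0 0 -0.015 0;0 0 -0.015 0;0 0 -0.015 0;0 0 0 0;0 0 0 0",
)

```text
t: 17.07
eef_pos: [541.6, -18.6, 78.8]
tcp_rot: [-3.141, -0.0, 2.051]
ft_force: [0.4, 0.8, -1.1]
opening: 0.469
grip_force: 30.0
```

Request:
drive_tool(
  deltas="0 0 -0.02 0;0 0 -0.02 0;0 0 -0.015 0;0 0 -0.01 0;0 0 0 0;0 0 0 0",
)

```text
t: 17.57
eef_pos: [541.7, -18.6, 72.4]
tcp_rot: [-3.142, -0.0, 2.051]
ft_force: [0.8, -0.1, -1.1]
opening: 0.473
grip_force: 30.0
```

Request:
drive_tool(
  deltas="0 0 -0.01 0;0 0 -0.008 0;0 0 0 0;0 0 0 0",
)

```text
t: 17.9
eef_pos: [541.7, -18.6, 70.6]
tcp_rot: [3.142, -0.0, 2.051]
ft_force: [0.1, 0.1, -0.7]
opening: 0.472
grip_force: 30.0
```

Request:
drive_tool(
  deltas="0 0 -0.006 0;0 0 0 0;0 0 0 0",
)

```text
t: 18.15
eef_pos: [541.7, -18.6, 70.1]
tcp_rot: [3.141, 0.0, 2.051]
ft_force: [0.1, 0.1, -0.8]
opening: 0.471
grip_force: 30.0
```

Request:
drive_tool(
  deltas="0 0 -0.005 0;0 0 0 0;0 0 0 0",
)

```text
t: 18.4
eef_pos: [541.7, -18.6, 70.1]
tcp_rot: [3.141, 0.0, 2.051]
ft_force: [-1.2, 0.2, 6.1]
opening: 0.471
grip_force: 30.0
```

Request:
drive_tool(
  deltas="0 0 -0.003 0;0 0 0 0;0 0 0 0",
)

```text
t: 18.65
eef_pos: [541.8, -18.6, 70.0]
tcp_rot: [3.141, 0.0, 2.051]
ft_force: [-2.5, 0.3, 9.1]
opening: 0.474
grip_force: 30.0
```

Request:
drive_tool(
  deltas="0 0 0 0;0 0 0 0;0 0 0 0;0 0 0 0;0 0 0 0;0 0 0 0",
  gripper=0,
)

```text
t: 19.15
eef_pos: [541.7, -18.6, 69.2]
tcp_rot: [-3.142, -0.0, 2.051]
ft_force: [0.2, 0.2, 0.3]
opening: 0.835
grip_force: 0.0
```

Request:
drive_tool(
  deltas="0 0 0.05 0;0 0 0.2 0;0 0 0.35 0;0 0 0.35 0;-0.1 0.35 0 0;-0.1 0.35 0 0;-0.1 0.35 0 0;-0.1 0.35 0 0;-0.1 0.35 0 0;0 0 0 0",
)

```text
t: 19.98
eef_pos: [489.8, 160.8, 164.8]
tcp_rot: [3.141, -0.001, 2.055]
ft_force: [0.0, -0.1, 0.1]
opening: 1.002
grip_force: 0.0
```

Run:
```python
from h import *
q,d=env.read_camera("scene"); p,_=env.read_camera("top")
cv2.imwrite("pics/crop5.png",np.hstack([cv2.resize(q[310-40:310+40,457-40:457+40,::-1],(400,400),interpolation=cv2.INTER_CUBIC),cv2.resize(p[265-40:265+40,440-40:440+40,::-1],(400,400),interpolation=cv2.INTER_CUBIC)]))
print(env.state()['t'])
```

```text
20.0833
```

View pics/crop5.png

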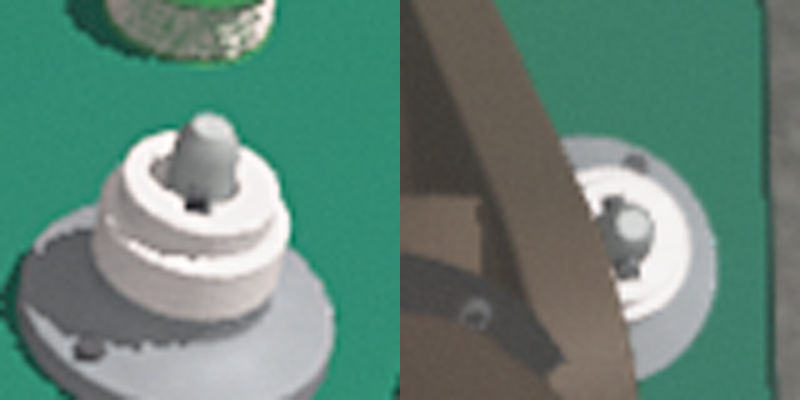

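Picture: both spacers are stacked flat on the boss, the thin one at (205,190) on top of the thick one, with a key in the keyway at (198,205). The robot is clear of them.

```bash
python3 -c "
from cell import env
print(env.job_done())"
```

```text
the job is handed in; nothing more can be done
None
```

Job handed in at about 20 s: the thick spacer, then the thin one on top, sit flat and home over the arbor's keys, and contact force never read more than about 10 N.

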